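# Stand the green signal light on the cabinet's top plate

### The job

Take the signal light with the green lamp and stand it upright inside the round metal collar on the black cabinet top plate, its foot flat on the plate, then let go. It is top-heavy: keep it upright all the way, do not let it fall or drop, and leave the red and the yellow light standing where they are.

Things in the scene. Friction and masses are not known exactly. Their poses are not given: they have to be found in the camera images.
- green_light: Light to move: loose, 0.3-0.5 kg, 235 mm tall, round about z. Grey foot disc 60 mm across, 10 mm thick; pole 16 mm across up to 115 mm; head 40 mm across, 115 to 235 mm (black to 150, green lamp above). Mass centre about 145 mm up: tips at 11 degrees. Grip the lamp from above, 180-210 mm up. Origin: centre of the foot's underside; z up. Starts upright on the bench; the three lights swap places.
- amber_light: The same light with a yellow lamp, loose, a bystander; same sizes, origin and axes as green_light. It must stay standing where it is.
- red_light: The same light with a red lamp, loose, a bystander; same sizes, origin and axes as green_light. It must stay standing where it is.
- collar (a point): Centre of the round collar, level with the plate's upper face: the foot's place. Collar: bright metal ring, 88 mm inside, 98 mm outside diameter, 6 mm high. Plate: fixed black slab 240 x 170 mm, its top 18 mm above the bench (collar top 24 mm), nothing else on it. z up; x along the plate's long side; the plate's middle is 40 mm away along +x, with flat grey vent slots beyond.

How it is judged (in metres and radians):
At the end, for the whole second after the job is handed in: The green light stands released and at rest inside the collar: foot centre within 17 mm of the collar's centre, foot flat on the plate (within 4 mm), upright within about 6 degrees. The red and yellow lights still stand upright (within 6 degrees), each within 30 mm of where it began (horizontal distance between green_light and collar below 0.017 m and z of green_light in the frame of collar between -0.004 and 0.004 m and angle between each of green_light, amber_light, red_light's own z axis and vertical below 0.1 rad and linear speed of green_light below 0.03 m/s and distance of each of amber_light, red_light from where it was at the start of the episode below 0.03 m); the robot touches nothing.
It fails at once if the green light leans more than 25 degrees (angle between green_light's own z axis and vertical above 0.44 rad).
It fails at once if the green light is dropped: the fingers let go of it while its foot is more than 40 mm above the bench (22 mm above the plate) (height (world z) of green_light above 0.04 m and contact force between the fingers and green_light below 0.1 N).
It fails at once if the yellow light leans more than 25 degrees or is shifted more than 30 mm (angle between amber_light's own z axis and vertical above 0.44 rad or distance of amber_light from where it was at the start of the episode above 0.03 m).
It fails at once if the red light leans more than 25 degrees or is shifted more than 30 mm (angle between red_light's own z axis and vertical above 0.44 rad or distance of red_light from where it was at the start of the episode above 0.03 m).
It also fails if it takes over 43 s, if anything falls off the work surface, if the arm or the gripper's body presses on something with over 40 N, if the wrist force passes 120 N, or if a joint passes its speed limit or range.

### The arm

A 6-joint arm with a two-finger parallel gripper is mounted at the origin on the work surface. World frame = base frame: x ahead of the robot, y to its left, z up, the work surface at z = 0. Lengths are in mm, angles in rad, forces in N, time in s.
With the tool pointing down it reaches from about 275 to 1000 mm from the base axis. Payload 8.4 kg.
Tool frame: the origin (TCP) lies at the very end of the fingers, on their centre line; the grasp point (between the pads) lies 19 mm behind it; z points along the fingers, x is the direction in which the jaws open and shut, and the axes are right-handed (so a half turn about z gives the same grasp; the last joint's range is limited). The gripper opens to 85 mm and grips with 20 to 120 N. Pads are 22 mm wide; open, the fingers measure 114 mm over their backs; the gripper's body (76 mm by 85 mm) begins 54 mm behind the grasp point. The pads swing forward as they close: fully open they stand 13 mm farther back than shut.
Start: joints at [-1.335, 0.353, 1.633, -0, 1.155, -0.002], TCP at [147.227, -607.414, 231.281] pointing down, gripper open.
Joint ranges: [-2.63, 2.63], [-0.92, 2.1], [0.06, 2.66], [-1.3, 4.44], [0, 2.69], [-3.02, 3.02]. Speed limits (rad/s): [2.22, 2.22, 2.79, 3.14, 3.14, 3.14].

### API

Orientations are given as [roll, pitch, yaw] about the fixed x, y, z axes, in that order (R = Rz(yaw) Ry(pitch) Rx(roll)).
In Python, from rig import r gives the robot as it stands.
- The arm moves only by the tool arm_command, never from a script. Its argument "targets" is a list of rows, each a list of 6 numbers: the shift along the tool's x, y, z in m, then the turn, a rotation vector about the tool's x, y, z in rad. A call has 1 to 20 rows; each row shifts and turns the commanded pose from where the row before left it, along the tool's axes as they then stand; what a row does not reach is not made up. A row lasts 1/12 s, in which the tool goes at most 41.7 mm and 7.16 degrees, less where a joint would pass 70% of its speed; a pose out of reach is approached as far as the arm can. A call is refused whole if a number of a shift passes 0.0417 or a number of a turn 0.125, either way. A call with a gripper value outside its range is refused whole. "fingers" is the finger opening in m, from 0 to 0.0854, set as the call begins (left out, the last holds). The fingers move at their own pace and stop on an object; "squeeze" is the grip in N (left out, the last holds). Time passes only in rows, so rows that do not move let the fingers close. It gives the time, the measured TCP pose, the force and the opening at its end, in the units of the state.
- r.sense(): the state, without advancing time (a new reading comes with each control period).
- r.grab_frame(name): name is "scene" or "top" or "wrist"; returns a dict with "image" (400x640x3 uint8, blue, green, red), "fx", "fy", "cx", "cy" (pixels), "k1" (the pictures are not rectified: a ray, as slopes to the right and down, at radius r is drawn at 1 + k1 r^2 times it, then the intrinsics apply), "xyz" and "orientation" of the camera in the world. Camera axes: x right, y down, z forward; pixel columns grow to the right and rows downward; lengths in mm; the calibration is good to about 2 mm. A picture is of the moment at which its call begins. There is no depth.
- r.sign_off(): hands the job in, once; it reports no verdict.
The state is a dict: "clock": time; "qpos": joint angles; "qvel": joint speeds; "joint_efforts": joint torques, N m; "eef_pos": TCP position; "tcp_rot": TCP orientation; "contact_force": force on the tool from outside, world axes, zero at the start; "wrist_torque": the same for the moment, N m; "opening": opening from 0.0 (shut) to 1.0 (fully open).
Only numpy, scipy, OpenCV 4.12 (cv2) and the standard library are available. Lean on these libraries where they do the work, as an engineer would, in place of code of your own. Each camera call takes 0.05 s, during which the arm holds its last target.

## Working session

There is one attempt and no reset: what is moved stays moved. The work goes in short steps, Python scripts to look and compute and a tool call to move; the robot and the scene stay as the last step left them, time stands still between calls to the robot, and variables do not carry over. Pictures are saved under pics/ and viewed, and the job is handed in when it is done.

Besides the shell and the picture viewer there is one more tool, called after "Call:" as name(argument=value, ...), one argument or row to a line, values as JSON. arm_command: Moves the arm, as the interface text tells. Its arguments: {"type":"object","properties":{"targets":{"type":"array"},"fingers":{"type":"number"},"squeeze":{"type":"number"}},"required":["targets"]}

```bash
ls; mkdir -p pics
python3 - <<'E'
from rig import r
import cv2
print(r.sense())
for n in ("scene","top","wrist"):
    f=r.grab_frame(n); cv2.imwrite(f"pics/{n}0.png",f["image"])
    print(n,{k:v for k,v in f.items() if k!="image"})
E
```

```text
pics
{'clock': 0.0, 'qpos': array([-1.33540396e+00,  3.53635987e-01,  1.63412131e+00, -1.39803076e-06,
        1.15521621e+00, -2.39843666e-03]), 'qvel': array([-0.00086451, -0.0004945 , -0.00145164,  0.00087856, -0.00245924,
        0.00082547]), 'joint_efforts': array([-2.24891766e-03, -6.05249977e+01, -3.42072880e+01, -5.19710261e-05,
        9.44990607e-03, -2.45873764e-05]), 'eef_pos': array([ 147.11273996, -606.95255818,  230.57476881]), 'tcp_rot': array([-3.14159062e+00,  1.38085296e-03, -1.33300496e+00]), 'contact_force': array([ 0.59321189,  0.06227311, -0.03145588]), 'wrist_torque': array([-0.03154452,  0.0547344 ,  0.00305698]), 'opening': 0.9984031836161643}
scene {'fx': 491.65836633971554, 'fy': 491.65836633971554, 'cx': 320.4458566750285, 'cy': 196.51825449152506, 'k1': -0.12776447396933593, 'xyz': array([1204.1501622 , -367.56292749,  989.65985909]), 'orientation': array([-2.45031248, -0.01307412,  1.04267943])}
top {'fx': 387.20618551054537, 'fy': 387.20618551054537, 'cx': 321.44972065029305, 'cy': 201.16028422706043, 'k1': -0.0314880358574331, 'xyz': array([458.73609841,  10.78956535, 813.47761195]), 'orientation': array([-3.06128307,  0.02029243, -1.58178292])}
wrist {'fx': 321.2404519143804, 'fy': 321.2404519143804, 'cx': 319.42299033999365, 'cy': 203.41797703482408, 'k1': -0.05636432838817466, 'xyz': array([ 213.99725705, -589.40813291,  373.65192665]), 'orientation': array([ 2.86715339e+00,  1.00208539e-03, -1.33347239e+00])}
```

View pics/scene0.png

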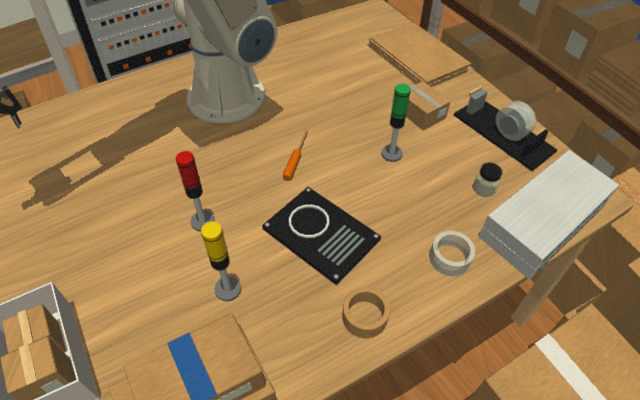

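View pics/top0.png

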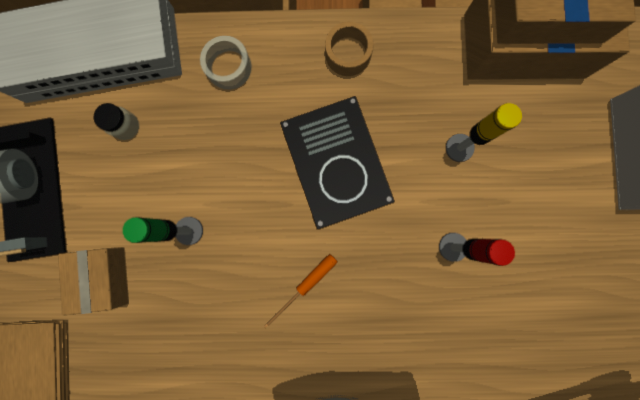

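View pics/wrist0.png

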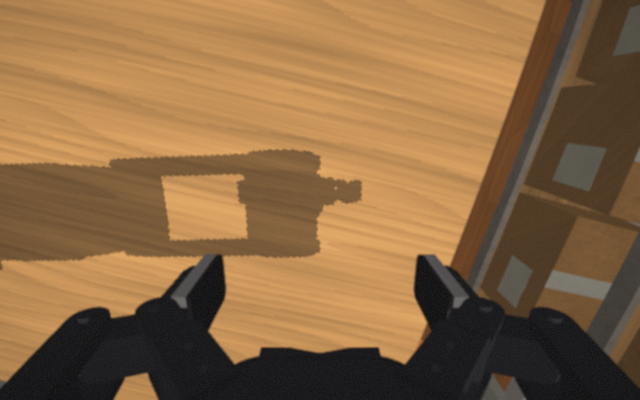

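The scene view shows the green light at (400,120), red at (190,190), yellow at (217,260) and the collar at (309,220). In the top view the green lamp top is at (136,230) with its foot at (188,231). The collar is at (343,179), the red foot at (453,247) and the yellow foot at (460,148). Next I'll measure these.

```bash
cat > h.py <<'E'
import numpy as np, cv2
from scipy.spatial.transform import Rotation as R
def KD(f):
    return np.array([[f["fx"],0,f["cx"]],[0,f["fy"],f["cy"]],[0,0,1.]]), np.array([f["k1"],0,0,0,0.])
def rays(f,px):
    K,D=KD(f); u=cv2.undistortPoints(np.asarray(px,float).reshape(-1,1,2),K,D).reshape(-1,2)
    return np.c_[u,np.ones(len(u))]@R.from_euler("xyz",f["orientation"]).as_matrix().T
def plane(f,px,z):
    d=rays(f,px); c=np.asarray(f["xyz"]); return c+d*((z-c[2])/d[:,2])[:,None]
def proj(f,P):
    K,D=KD(f); M=R.from_euler("xyz",f["orientation"]).as_matrix().T
    return cv2.projectPoints(np.asarray(P,float).reshape(-1,1,3),cv2.Rodrigues(M)[0],-M@np.asarray(f["xyz"]),K,D)[0].reshape(-1,2)
def tri(f1,p1,f2,p2):
    d1,d2=rays(f1,[p1])[0],rays(f2,[p2])[0]; c1,c2=np.array(f1["xyz"]),np.array(f2["xyz"])
    s=np.linalg.lstsq(np.c_[d1,-d2],c2-c1,rcond=None)[0]; a,b=c1+s[0]*d1,c2+s[1]*d2
    return (a+b)/2,np.linalg.norm(a-b)
def mask(f,lo,hi,roi=None):
    m=cv2.inRange(cv2.cvtColor(f["image"],cv2.COLOR_BGR2HSV),np.array(lo),np.array(hi))
    if roi:
        x0,y0,x1,y1=roi; k=np.zeros_like(m);k[y0:y1,x0:x1]=255;m&=k
    return m
def big(m):
    c=cv2.findContours(m,cv2.RETR_EXTERNAL,cv2.CHAIN_APPROX_NONE)[0]; return max(c,key=cv2.contourArea)
def circ(P):
    A=np.c_[2*P[:,:2],np.ones(len(P))]; s=np.linalg.lstsq(A,(P[:,:2]**2).sum(1),rcond=None)[0]
    return s[:2],np.sqrt(s[2]+s[0]**2+s[1]**2)
E
python3 - <<'E'
from rig import r
from h import *
T=r.grab_frame("top");S=r.grab_frame("scene")
# collar
for f,roi,n in((T,(310,145,378,212),"top"),(S,(280,195,338,245),"scene")):
    m=mask(f,(0,0,120),(180,70,255),roi); c=big(m)
    p=plane(f,c,24); print("collar",n,circ(p))
# foot discs (grey, low sat), green lamp
for n,rt,rs in(("green",(170,212,210,250),(378,142,408,166)),("red",(436,230,470,264),(186,205,218,234)),("yellow",(442,132,478,164),(210,272,244,304))):
    for f,roi in((T,rt),(S,rs)):
        m=mask(f,(0,0,50),(180,70,255),roi); c=big(m); h=cv2.convexHull(c)
        p=plane(f,h,10); print("foot",n,circ(p),cv2.contourArea(c))
        
for n,lo,hi in(("green",(50,80,40),(90,255,255)),("yellow",(22,150,60),(32,255,255)),("red",(0,190,40),(6,255,255))):
  for f,w in((T,"top"),(S,"scene")):
    m=mask(f,lo,hi); c=big(m); print(n,w,cv2.boundingRect(c),cv2.contourArea(c))
o=[cv2.resize(T["image"][y:y+80,x:x+110],None,fx=5,fy=5,interpolation=cv2.INTER_CUBIC) for x,y in((110,190),)]
cv2.imwrite("pics/tg.png",o[0])
E
```

```text
collar top (array([568.56217666, -18.30385284]), np.float64(48.65787023187245))
collar scene (array([571.15687406, -17.36100377]), np.float64(49.096468975634444))
foot green (array([465.48343734, 305.77225782]), np.float64(29.015751328476114)) 460.5
foot green (array([467.63555522, 310.03908231]), np.float64(33.92419024218789)) 254.5
foot red (array([ 426.08872483, -243.47306135]), np.float64(28.926922927268656)) 522.0
foot red (array([ 417.68750595, -244.74955376]), np.float64(34.756467954401906)) 300.5
foot yellow (array([ 634.14271061, -265.33318549]), np.float64(29.07694157411813)) 378.5
foot yellow (array([ 632.04380485, -265.59537673]), np.float64(33.151190465833835)) 495.0
green top (123, 218, 26, 25) 489.0
green scene (392, 84, 19, 35) 436.0
yellow top (495, 103, 27, 27) 523.5
yellow scene (201, 221, 26, 41) 694.0
red top (472, 240, 43, 26) 840.0
red scene (176, 151, 23, 35) 460.5
```

View pics/tg.png

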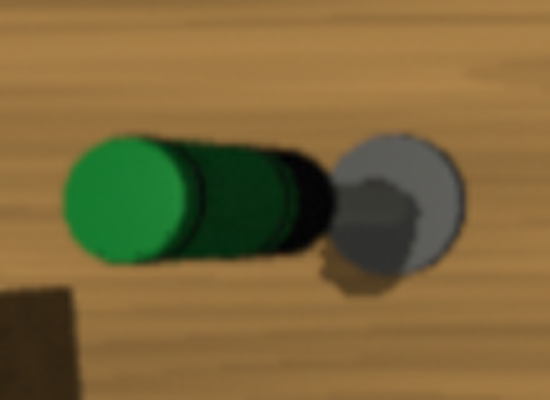

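Run:
```python
from rig import r
from h import *
T=r.grab_frame("top");S=r.grab_frame("scene")
c=big(mask(T,(50,80,95),(90,255,255)));p=plane(T,cv2.convexHull(c),235);print("cap",circ(p),cv2.minEnclosingCircle(c))
s=r.sense();print(s["eef_pos"],s["clock"])
for P in ([466,306,235],[466,306,10]): print(proj(T,[P]),proj(S,[P]))
cv2.imwrite("pics/sg.png",cv2.resize(S["image"][70:175,360:440],None,fx=5,fy=5))
```

```text
cap (array([465.75349776, 306.41763444]), np.float64(18.408443155155005)) ((134.53846740722656, 229.78846740722656), 12.308168411254883)
[ 147.17758827 -607.3241183   231.11171792] 0.35
[[134.54441527 229.42697512]] [[401.13154576  87.61200341]]
[[188.15715703 230.27339332]] [[390.39400338 151.62032829]]
```

View pics/sg.png

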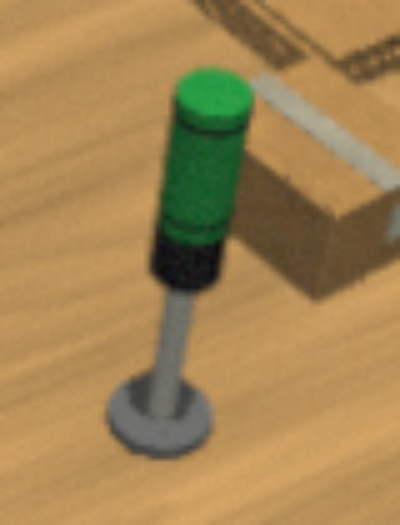

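```bash
cat > go.py <<'E'
import sys
from rig import r
from h import *
s=r.sense(); t=np.array([float(v) for v in sys.argv[1:4]])
M=R.from_euler("xyz",s["tcp_rot"])
d=M.inv().apply(t-s["eef_pos"]); print("tcp",s["eef_pos"].round(1),"rot",s["tcp_rot"].round(4),"q",s["qpos"].round(2),"open",round(s["opening"],3),"F",s["contact_force"].round(1),"t",s["clock"])
print("tool shift mm",d.round(1),"len",np.linalg.norm(d).round(1))
D=R.from_euler("xyz",[np.pi,0,s["tcp_rot"][2]])
print("turn to level",(M.inv()*D).as_rotvec().round(4))
E
python3 go.py 466.5 306.5 330
```

```text
tcp [ 147.2 -607.3  231.1] rot [ 3.1416e+00  3.0000e-04 -1.3330e+00] q [-1.34  0.35  1.63 -0.    1.16 -0.  ] open 1.001 F [ 0.7  0.4 -0. ] t 0.35
tool shift mm [-812.9 -525.6  -98.6] len 973.0
turn to level [0.     0.0003 0.    ]
```

Call:
arm_command(
  targets=[
    [0,0,-0.025,0,0,0],
    [0,0,-0.025,0,0,0],
    [0,0,-0.025,0,0,0],
    [0,0,-0.024,0,0,0],
    [-0.0125,-0.008,0,0,0,0],
    [-0.025,-0.016,0,0,0,0],
    [-0.025,-0.016,0,0,0,0],
    [-0.025,-0.016,0,0,0,0],
    [-0.025,-0.016,0,0,0,0],
    [-0.025,-0.016,0,0,0,0],
    [-0.025,-0.016,0,0,0,0],
    [-0.025,-0.016,0,0,0,0],
    [-0.025,-0.016,0,0,0,0],
    [-0.025,-0.016,0,0,0,0],
    [-0.025,-0.016,0,0,0,0],
    [-0.025,-0.016,0,0,0,0],
    [-0.025,-0.016,0,0,0,0],
    [-0.025,-0.016,0,0,0,0],
    [-0.025,-0.016,0,0,0,0],
    [-0.025,-0.016,0,0,0,0],
  ],
  fingers=0.0854,
  squeeze=50,
)

```text
clock: 2.02
eef_pos: [297.0, -171.1, 330.5]
tcp_rot: [-3.141, -0.001, -1.333]
contact_force: [0.2, 0.0, 0.4]
opening: 1.005
```

```bash
python3 go.py 466.5 306.5 330
```

```text
tcp [ 297.  -171.1  330.5] rot [-3.1410e+00 -5.0000e-04 -1.3334e+00] q [-0.53 -0.22  2.03  0.    1.33  0.81] open 1.005 F [0.2 0.  0.4] t 2.0167
tool shift mm [-4.243e+02 -2.770e+02  4.000e-01] len 506.7
turn to level [-0.0006 -0.0005  0.    ]
```

Call:
arm_command(
  targets=[
    [-0.025,-0.0163,0,0,0,0],
    [-0.025,-0.0163,0,0,0,0],
    [-0.025,-0.0163,0,0,0,0],
    [-0.025,-0.0163,0,0,0,0],
    [-0.025,-0.0163,0,0,0,0],
    [-0.025,-0.0163,0,0,0,0],
    [-0.025,-0.0163,0,0,0,0],
    [-0.025,-0.0163,0,0,0,0],
    [-0.025,-0.0163,0,0,0,0],
    [-0.025,-0.0163,0,0,0,0],
    [-0.025,-0.0163,0,0,0,0],
    [-0.025,-0.0163,0,0,0,0],
    [-0.025,-0.0163,0,0,0,0],
    [-0.025,-0.0163,0,0,0,0],
    [-0.025,-0.0163,0,0,0,0],
    [-0.025,-0.0163,0,0,0,0],
    [-0.0125,-0.008,0,0,0,0],
    [-0.0118,-0.008,0,0,0,0],
    [0,0,0,0,0,0],
    [0,0,0,0,0,0],
  ],
)

```text
clock: 3.68
eef_pos: [465.9, 304.8, 330.0]
tcp_rot: [3.141, -0.001, -1.332]
contact_force: [-0.0, -0.9, -0.3]
opening: 0.999
```

```bash
python3 go.py 466.5 306.5 330
python3 - <<'E'
from rig import r
from h import *
for n in("wrist","scene"):
    f=r.grab_frame(n);cv2.imwrite(f"pics/{n}1.png",f["image"])
    if n=="wrist":
        c=big(mask(f,(50,80,40),(90,255,255)));print(cv2.boundingRect(c))
        print("z235 hull circle",circ(plane(f,cv2.convexHull(c),235)), f["xyz"])
        print(proj(f,[[466,306,235]]))
E
```

```text
tcp [465.9 304.8 330. ] rot [ 3.1408e+00 -6.0000e-04 -1.3325e+00] q [ 0.58  0.17  1.66 -0.    1.32  1.91] open 0.999 F [-0.  -0.9 -0.3] t 3.6833
tool shift mm [-1.5 -1.   0. ] len 1.8
turn to level [ 0.0008 -0.0006 -0.    ]
(292, 163, 49, 63)
z235 hull circle (array([473.41361318, 310.32013515]), np.float64(22.419310331610045)) [532.75604173 322.76083774 472.98297749]
[[319.87350696 205.43278949]]
```

View pics/wrist1.png

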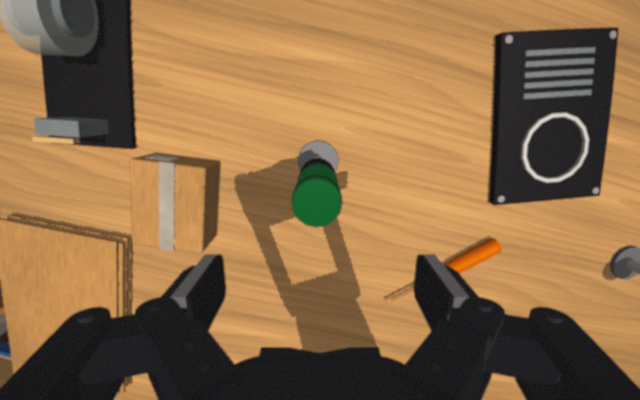

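View pics/scene1.png

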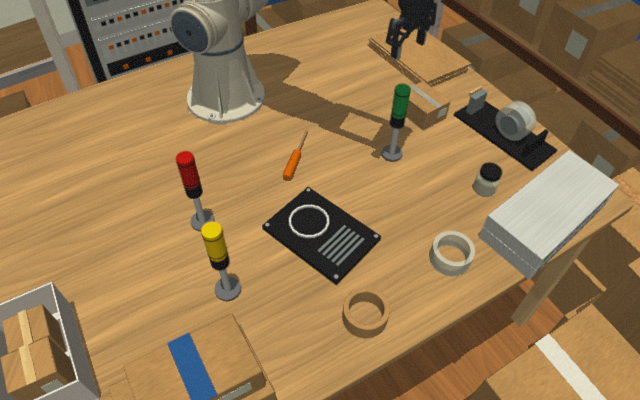

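The wrist view shows the cap centred at about (316.5,202) and the fingertips mirrored about column 320. The lamp therefore sits about 2.5 mm toward tool −x. I'll correct that while descending part way.

Call:
arm_command(
  targets=[
    [-0.0025,-0.0015,0.008,0,0,0],
    [0,0,0.02,0,0,0],
    [0,0,0.02,0,0,0],
    [0,0,0.02,0,0,0],
    [0,0,0.007,0,0,0],
    [0,0,0,0,0,0],
    [0,0,0,0,0,0],
  ],
)

```text
clock: 4.37
eef_pos: [467.0, 307.7, 255.6]
tcp_rot: [3.142, -0.0, -1.334]
contact_force: [0.0, 0.6, 1.0]
opening: 0.998
```

```bash
python3 go.py 467 307.5 176
python3 - <<'E'
from rig import r
from h import *
f=r.grab_frame("wrist");cv2.imwrite("pics/wrist2.png",f["image"])
c=big(mask(f,(50,80,40),(90,255,255)));print(cv2.boundingRect(c))
f=r.grab_frame("top");cv2.imwrite("pics/top2.png",f["image"])
E
```

```text
tcp [467.  307.7 255.6] rot [ 3.1415 -0.     -1.3335] q [ 0.58  0.23  1.75 -0.    1.16  1.91] open 0.998 F [0.  0.6 1. ] t 4.3667
tool shift mm [ 0.2  0.  79.6] len 79.6
turn to level [ 0.0001 -0.     -0.    ]
(286, 179, 68, 95)
```

View pics/wrist2.png

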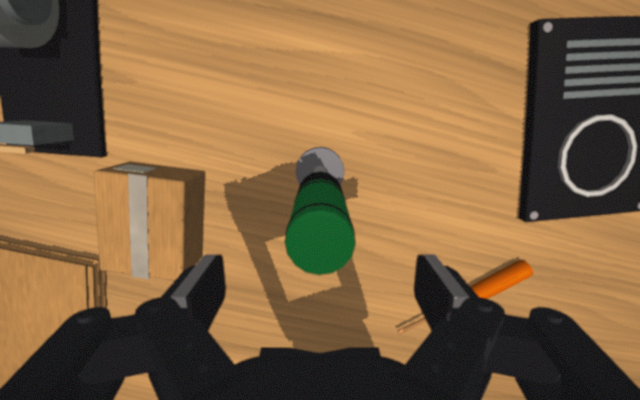

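The cap is now centred at column 320, midway between the fingers at 222 and 418. Descending and gripping.

Call:
arm_command(
  targets=[
    [0,0,0.01,0,0,0],
    [0,0,0.018,0,0,0],
    [0,0,0.018,0,0,0],
    [0,0,0.018,0,0,0],
    [0,0,0.01,0,0,0],
    [0,0,0.005,0,0,0],
    [0,0,0,0,0,0],
    [0,0,0,0,0,0],
    [0,0,0,0,0,0],
  ],
)

```text
clock: 5.22
eef_pos: [467.5, 308.3, 177.3]
tcp_rot: [-3.14, 0.001, -1.333]
contact_force: [-0.1, 0.6, 0.2]
opening: 1.001
```

```bash
python3 go.py 467 307.5 176
python3 - <<'E'
from rig import r
from h import *
f=r.grab_frame("wrist");cv2.imwrite("pics/wrist3.png",f["image"])
f=r.grab_frame("scene");cv2.imwrite("pics/scene3.png",cv2.resize(f["image"][40:180,340:500],None,fx=4,fy=4))
E
```

```text
tcp [467.5 308.3 177.3] rot [-3.1401e+00  5.0000e-04 -1.3329e+00] q [ 0.58  0.31  1.83 -0.    1.    1.91] open 1.001 F [-0.1  0.6  0.2] t 5.2167
tool shift mm [0.7 0.7 1.3] len 1.6
turn to level [-0.0015  0.0005 -0.    ]
```

View pics/wrist3.png

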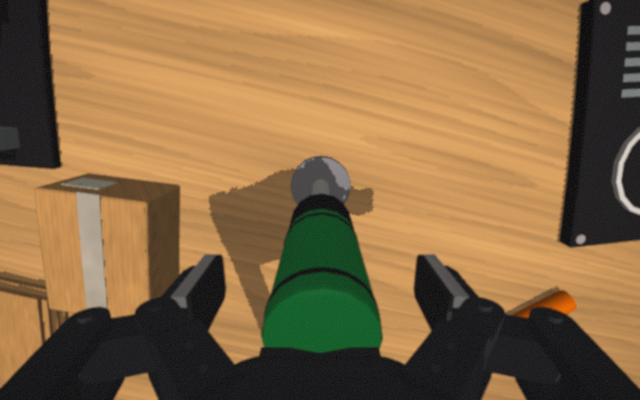

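View pics/scene3.png

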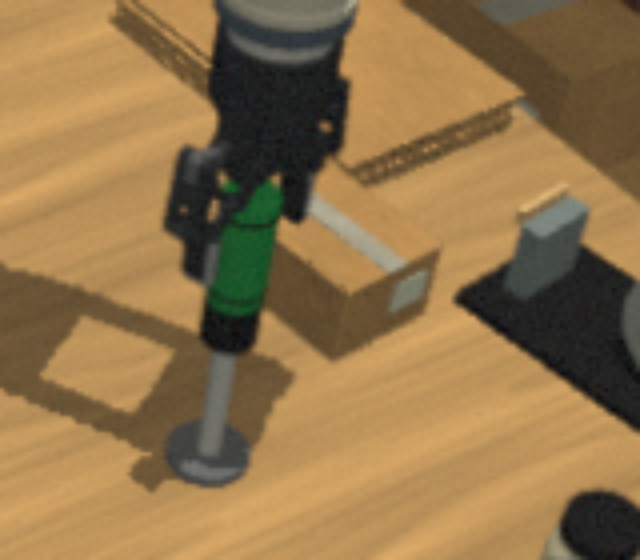

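The lamp (columns 262–382) is centred between the fingers and the light is still upright. Closing now.

Call:
arm_command(
  targets=[
    [0.0005,0,0,0,0,0],
    [0,0,0,0,0,0],
    [0,0,0,0,0,0],
    [0,0,0,0,0,0],
    [0,0,0,0,0,0],
    [0,0,0,0,0,0],
    [0,0,0,0,0,0],
    [0,0,0,0,0,0],
    [0,0,0,0,0,0],
    [0,0,0,0,0,0],
    [0,0,0,0,0,0],
    [0,0,0,0,0,0],
  ],
  fingers=0.025,
  squeeze=50,
)

```text
clock: 6.32
eef_pos: [467.2, 307.6, 176.7]
tcp_rot: [-3.141, 0.0, -1.333]
contact_force: [0.1, -1.0, 5.2]
opening: 0.457
```

```bash
python3 go.py 467 307.5 176
python3 - <<'E'
from rig import r
from h import *
f=r.grab_frame("wrist");cv2.imwrite("pics/wrist4.png",f["image"])
E
```

```text
tcp [467.2 307.6 176.7] rot [-3.1411e+00  2.0000e-04 -1.3330e+00] q [0.58 0.31 1.83 0.   1.   1.91] open 0.457 F [ 0.1 -1.   5.2] t 6.3167
tool shift mm [0.  0.2 0.7] len 0.7
turn to level [-0.0005  0.0002 -0.    ]
```

View pics/wrist4.png

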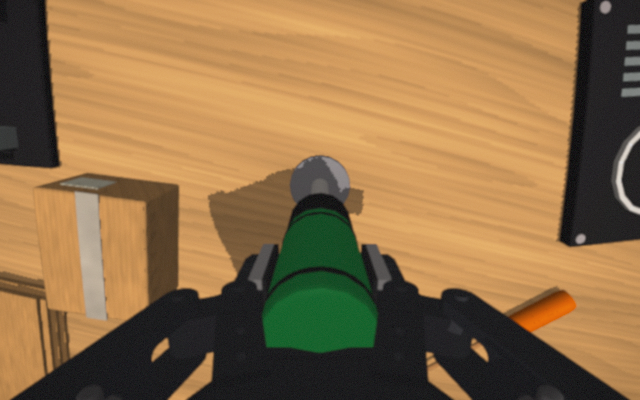

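Gripped at a 39 mm opening. Lifting 60 mm.

Call:
arm_command(
  targets=[
    [0,0,-0.002,0,0,0],
    [0,0,-0.004,0,0,0],
    [0,0,-0.008,0,0,0],
    [0,0,-0.01,0,0,0],
    [0,0,-0.01,0,0,0],
    [0,0,-0.01,0,0,0],
    [0,0,-0.008,0,0,0],
    [0,0,-0.005,0,0,0],
    [0,0,-0.003,0,0,0],
    [0,0,0,0,0,0],
    [0,0,0,0,0,0],
  ],
)

```text
clock: 7.28
eef_pos: [466.9, 307.4, 236.1]
tcp_rot: [3.141, -0.0, -1.333]
contact_force: [0.2, 0.1, -2.9]
opening: 0.457
```

```bash
python3 go.py 570.2 -16.7 236
python3 - <<'E'
from rig import r
from h import *
f=r.grab_frame("wrist");cv2.imwrite("pics/wrist5.png",f["image"])
f=r.grab_frame("scene");cv2.imwrite("pics/scene5.png",cv2.resize(f["image"][40:180,340:500],None,fx=4,fy=4))
E
```

```text
tcp [466.9 307.4 236.1] rot [ 3.1414e+00 -1.0000e-04 -1.3330e+00] q [ 0.58  0.25  1.77 -0.    1.12  1.91] open 0.457 F [ 0.2  0.1 -2.9] t 7.2833
tool shift mm [ 3.393e+02 -2.410e+01  2.000e-01] len 340.1
turn to level [ 0.0002 -0.0001 -0.    ]
```

View pics/scene5.png

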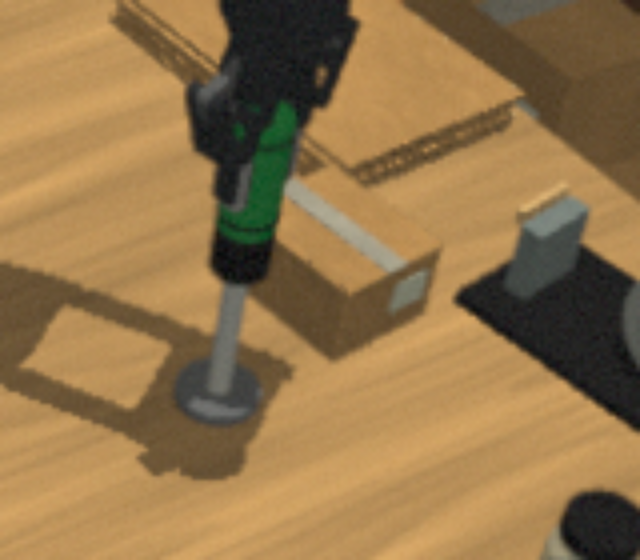

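View pics/wrist5.png

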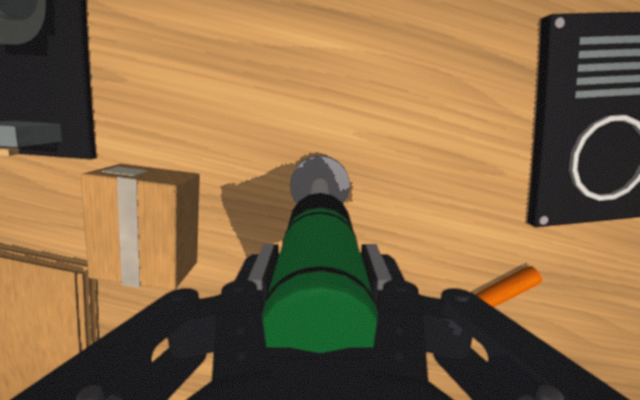

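The scene view shows the light hanging upright at foot height of about 60 mm. In the wrist view the foot stays at (320,177), so there was no slip. Carrying it to the collar.

Call:
arm_command(
  targets=[
    [0.004,-0.0003,0,0,0,0],
    [0.008,-0.0006,0,0,0,0],
    [0.012,-0.0009,0,0,0,0],
    [0.016,-0.0011,0,0,0,0],
    [0.02,-0.0014,0,0,0,0],
    [0.024,-0.0017,0,0,0,0],
    [0.024,-0.0017,0,0,0,0],
    [0.024,-0.0017,0,0,0,0],
    [0.024,-0.0017,0,0,0,0],
    [0.024,-0.0017,0,0,0,0],
    [0.024,-0.0017,0,0,0,0],
    [0.024,-0.0017,0,0,0,0],
    [0.024,-0.0017,0,0,0,0],
    [0.024,-0.0017,0,0,0,0],
    [0.02,-0.0014,0,0,0,0],
    [0.016,-0.0011,0,0,0,0],
    [0.012,-0.0009,0,0,0,0],
    [0.008,-0.0006,0,0,0,0],
    [0.005,-0.0003,0,0,0,0],
    [0.002,-0.0002,0,0,0,0],
  ],
)

```text
clock: 9.05
eef_pos: [570.3, -16.9, 236.2]
tcp_rot: [3.141, 0.0, -1.334]
contact_force: [-0.3, 0.7, -3.6]
opening: 0.458
```

Call:
arm_command(
  targets=[
    [0,0,0,0,0,0],
    [0,0,0,0,0,0],
    [0,0,0,0,0,0],
  ],
)

```text
clock: 9.3
eef_pos: [570.1, -15.6, 236.3]
tcp_rot: [3.141, 0.0, -1.332]
contact_force: [0.2, -0.1, -2.9]
opening: 0.455
```

```bash
python3 go.py 570.2 -16.7 195
python3 - <<'E'
from rig import r
from h import *
for n in("wrist","scene","top"):
    f=r.grab_frame(n);cv2.imwrite(f"pics/{n}6.png",f["image"])
    if n=="scene": cv2.imwrite("pics/scene6z.png",cv2.resize(f["image"][120:270,230:400],None,fx=4,fy=4))
E
```

```text
tcp [570.1 -15.6 236.3] rot [ 3.1415e+00  2.0000e-04 -1.3322e+00] q [-0.03  0.26  1.75  0.    1.13  1.3 ] open 0.455 F [ 0.2 -0.1 -2.9] t 9.3
tool shift mm [ 1.1  0.2 41.3] len 41.3
turn to level [0.0001 0.0002 0.    ]
```

View pics/scene6z.png

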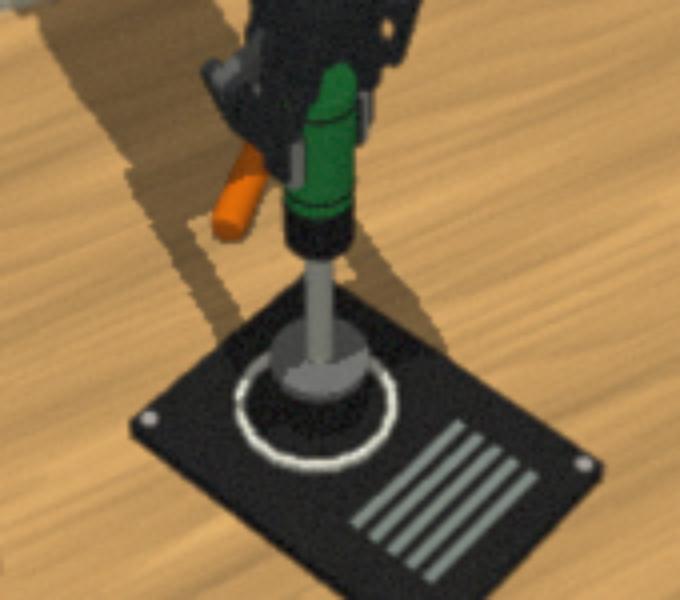

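View pics/wrist6.png

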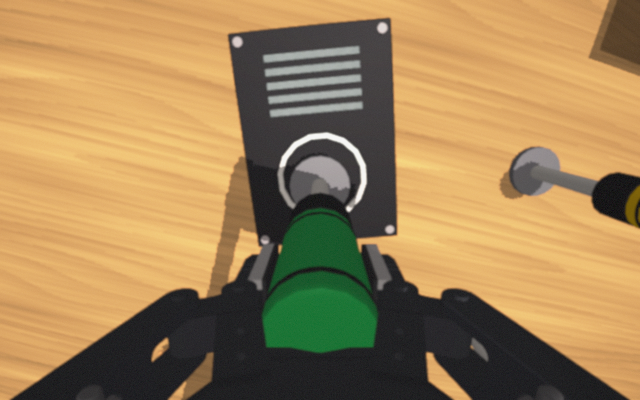

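View pics/top6.png

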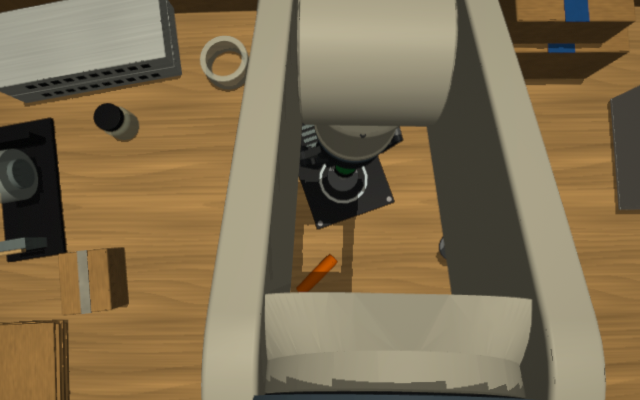

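Run:
```python
from rig import r
from h import *
S=r.grab_frame("scene");W=r.grab_frame("wrist")
t=r.sense()["eef_pos"]
print("scene foot@70",proj(S,[[t[0],t[1],70]]),"collar pt",proj(S,[[570,-18,24]]))
print("wrist foot@70",proj(W,[[t[0],t[1],70]]),"collar pt",proj(W,[[570,-18,24]]))
# wrist ring: outer contour, hull of visible bright pixels
m=mask(W,(0,0,150),(180,40,255),(270,125,375,215))
ys,xs=np.nonzero(m); P=np.c_[xs,ys].astype(float)
# keep ring pixels: z24 radius near 46.5 about the guess
q=plane(W,P,24); d=np.linalg.norm(q[:,:2]-[570,-18],axis=1); k=(d>40)&(d<54); print("ring wrist",circ(q[k]),k.sum())
# foot rim in wrist & scene: grey blob at z=70
for f,roi in((W,(288,150,355,205)),(S,(296,195,324,222))):
    m=mask(f,(0,0,75),(180,60,255),roi);m=cv2.morphologyEx(m,cv2.MORPH_OPEN,np.ones((5,5),np.uint8));c=big(m);print(cv2.boundingRect(c),circ(plane(f,cv2.convexHull(c),70)))
```

```text
scene foot@70 [[308.79160472 208.19138663]] collar pt [[308.11497937 220.05455082]]
wrist foot@70 [[321.00635071 185.86576975]] collar pt [[322.51139876 177.56951646]]
ring wrist (array([569.66616462, -16.97012693]), np.float64(46.892934420660126)) 1081
(290, 155, 61, 45) (array([570.98559263, -14.50137896]), np.float64(29.5264117345331))
(301, 195, 20, 24) (array([565.13933237, -12.87730299]), np.float64(33.66082758714919))
```

The wrist view puts the ring centre at (569.7,−17.0) with a fitted radius of 46.9, where the middle of the band should be 46.5. The foot is at (571,−14.5) with a radius of 29.5, where 30 is expected. I'll shift by (+2,+1) mm in tool axes and lower to about 5 mm above the plate.

Call:
arm_command(
  targets=[
    [0.001,0.0005,0.002,0,0,0],
    [0.001,0.0005,0.005,0,0,0],
    [0,0,0.006,0,0,0],
    [0,0,0.007,0,0,0],
    [0,0,0.007,0,0,0],
    [0,0,0.005,0,0,0],
    [0,0,0.003,0,0,0],
    [0,0,0.001,0,0,0],
    [0,0,0,0,0,0],
    [0,0,0,0,0,0],
  ],
)

```text
clock: 10.38
eef_pos: [570.0, -18.5, 200.5]
tcp_rot: [-3.141, -0.0, -1.333]
contact_force: [-0.1, -0.9, -3.0]
opening: 0.455
```

```bash
python3 go.py 570 -17.5 195
python3 - <<'E'
from rig import r
from h import *
W=r.grab_frame("wrist");cv2.imwrite("pics/wrist7.png",W["image"])
S=r.grab_frame("scene");cv2.imwrite("pics/scene7.png",cv2.resize(S["image"][120:270,230:400],None,fx=4,fy=4))
E
```

```text
tcp [570.  -18.5 200.5] rot [-3.1413e+00 -1.0000e-04 -1.3330e+00] q [-0.04  0.3   1.78 -0.    1.06  1.3 ] open 0.455 F [-0.1 -0.9 -3. ] t 10.3833
tool shift mm [-1.  -0.3  5.5] len 5.6
turn to level [-0.0003 -0.0001  0.    ]
```

View pics/scene7.png

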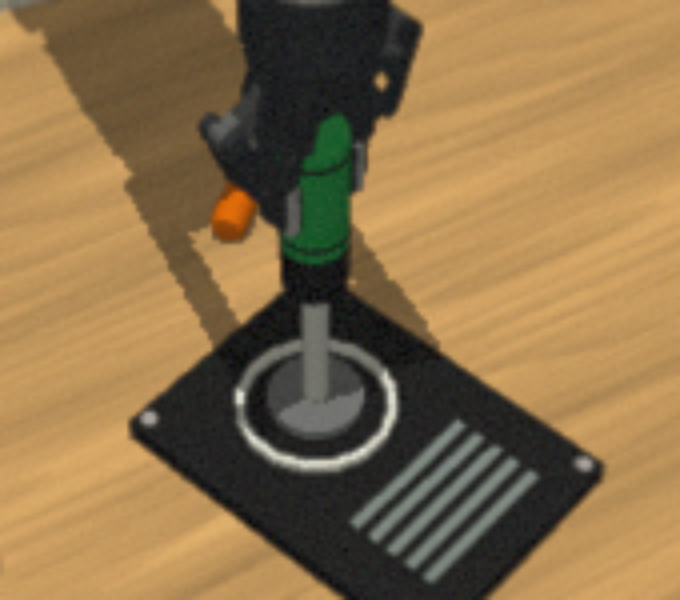

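View pics/wrist7.png

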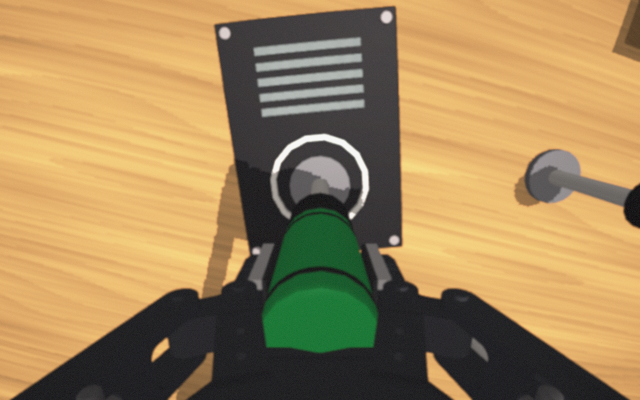

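The foot (centre about (320,183) in the wrist view) sits centred inside the ring, which spans columns 271–369. Lowering the last millimetres gently.

Call:
arm_command(
  targets=[
    [0,0,0.002,0,0,0],
    [0,0,0.0015,0,0,0],
    [0,0,0.001,0,0,0],
    [0,0,0.0005,0,0,0],
    [0,0,0,0,0,0],
    [0,0,0,0,0,0],
  ],
)

```text
clock: 10.98
eef_pos: [569.8, -18.5, 195.3]
tcp_rot: [-3.142, 0.0, -1.333]
contact_force: [-0.4, 0.2, -2.9]
opening: 0.452
```

Call:
arm_command(
  targets=[
    [0,0,0.0005,0,0,0],
    [0,0,0,0,0,0],
    [0,0,0,0,0,0],
  ],
)

```text
clock: 11.23
eef_pos: [569.8, -18.5, 194.8]
tcp_rot: [3.142, 0.0, -1.333]
contact_force: [0.2, -0.4, -3.0]
opening: 0.462
```

Call:
arm_command(
  targets=[
    [0,0,0.0005,0,0,0],
    [0,0,0,0,0,0],
    [0,0,0,0,0,0],
  ],
)

```text
clock: 11.48
eef_pos: [570.0, -18.5, 194.7]
tcp_rot: [-3.141, -0.0, -1.333]
contact_force: [-0.4, 0.2, 1.7]
opening: 0.451
```

Call:
arm_command(
  targets=[
    [0,0,0.0005,0,0,0],
    [0,0,0,0,0,0],
    [0,0,0,0,0,0],
  ],
)

```text
clock: 11.73
eef_pos: [570.2, -18.5, 194.7]
tcp_rot: [-3.141, -0.0, -1.333]
contact_force: [-1.9, -0.6, 6.0]
opening: 0.454
```

The foot touches the plate: the vertical force went from −3 N to +6 N. Easing the squeeze, then opening.

Call:
arm_command(
  targets=[
    [0,0,0,0,0,0],
    [0,0,0,0,0,0],
    [0,0,0,0,0,0],
  ],
  squeeze=20,
)

```text
clock: 11.98
eef_pos: [570.2, -18.5, 194.7]
tcp_rot: [-3.14, -0.0, -1.333]
contact_force: [-2.2, 0.5, 6.4]
opening: 0.457
```

Call:
arm_command(
  targets=[
    [0,0,0,0,0,0],
    [0,0,0,0,0,0],
    [0,0,0,0,0,0],
    [0,0,0,0,0,0],
    [0,0,0,0,0,0],
    [0,0,0,0,0,0],
    [0,0,0,0,0,0],
    [0,0,0,0,0,0],
    [0,0,0,0,0,0],
    [0,0,0,0,0,0],
  ],
  fingers=0.0854,
)

```text
clock: 12.82
eef_pos: [569.8, -18.5, 193.8]
tcp_rot: [-3.142, -0.0, -1.333]
contact_force: [-0.3, -0.7, -0.5]
opening: 0.999
```

```bash
python3 go.py 570 -17.5 330
python3 - <<'E'
from rig import r
from h import *
W=r.grab_frame("wrist");cv2.imwrite("pics/wrist8.png",W["image"])
S=r.grab_frame("scene");cv2.imwrite("pics/scene8.png",cv2.resize(S["image"][120:270,230:400],None,fx=4,fy=4))
E
```

```text
tcp [569.8 -18.5 193.8] rot [-3.1416 -0.     -1.333 ] q [-0.04  0.31  1.79 -0.    1.04  1.3 ] open 0.999 F [-0.3 -0.7 -0.5] t 12.8167
tool shift mm [  -0.9   -0.4 -136.2] len 136.2
turn to level [-0. -0.  0.]
```

View pics/wrist8.png

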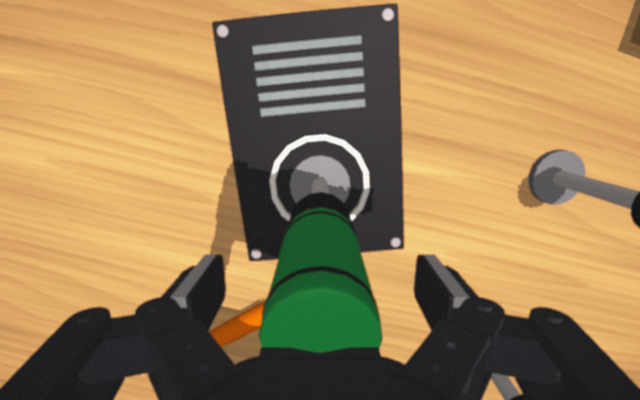

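View pics/scene8.png

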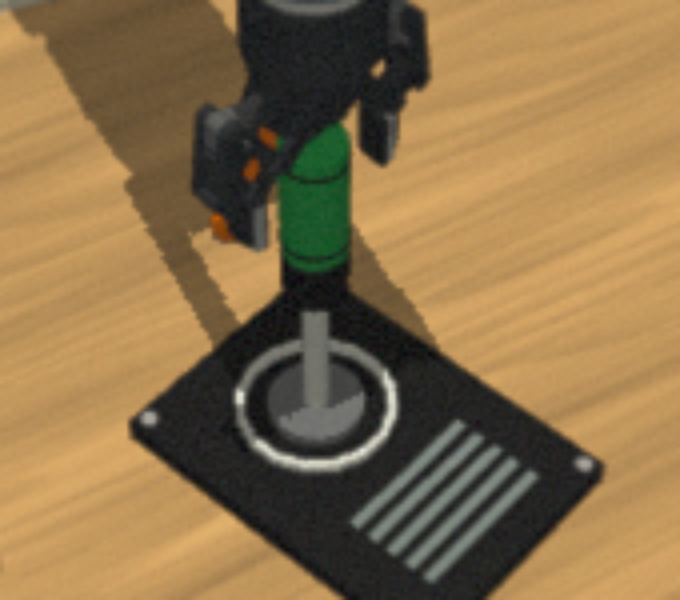

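The light stands free with clearance to both fingers (lamp columns 260–382, fingers at 222 and 418). Retreating straight up.

Call:
arm_command(
  targets=[
    [0,0,-0.003,0,0,0],
    [0,0,-0.008,0,0,0],
    [0,0,-0.015,0,0,0],
    [0,0,-0.02,0,0,0],
    [0,0,-0.025,0,0,0],
    [0,0,-0.025,0,0,0],
    [0,0,-0.025,0,0,0],
    [0,0,-0.015,0,0,0],
    [-0.02,0.02,0,0,0,0],
    [-0.025,0.025,0,0,0,0],
    [-0.025,0.025,0,0,0,0],
    [-0.025,0.025,0,0,0,0],
    [-0.025,0.025,0,0,0,0],
    [-0.02,0.02,0,0,0,0],
    [0,0,0,0,0,0],
    [0,0,0,0,0,0],
  ],
)

```text
clock: 14.25
eef_pos: [400.1, 85.2, 330.9]
tcp_rot: [-3.14, -0.0, -1.331]
contact_force: [0.4, -0.4, 0.5]
opening: 0.998
```

```bash
python3 go.py 570 -17.5 330
python3 - <<'E'
from rig import r
from h import *
S=r.grab_frame("scene");cv2.imwrite("pics/scene9.png",S["image"])
T=r.grab_frame("top");cv2.imwrite("pics/top9.png",T["image"])
c=big(mask(S,(50,80,40),(90,255,255)));print(cv2.boundingRect(c))
for n,z in(("foot",28),("cap",253)): print(n,proj(S,[[570,-18,z]]),proj(T,[[570,-18,z]]))
E
```

```text
tcp [400.1  85.2 330.9] rot [-3.1396e+00 -1.0000e-04 -1.3310e+00] q [ 0.21 -0.09  1.93 -0.    1.3   1.54] open 0.998 F [ 0.4 -0.4  0.5] t 14.25
tool shift mm [ 140.1 -140.7    1.2] len 198.5
turn to level [-0.002  -0.0001  0.    ]
(299, 149, 19, 39)
foot [[308.10445759 219.07295596]] [[342.73328562 177.54754941]]
cap [[307.43933395 154.38226232]] [[348.02378707 155.90280512]]
```

View pics/scene9.png

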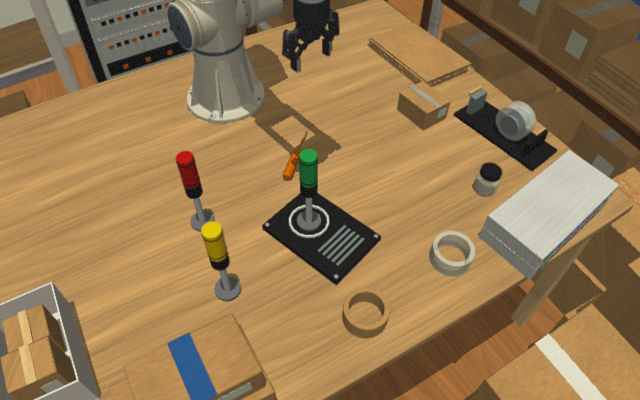

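View pics/top9.png

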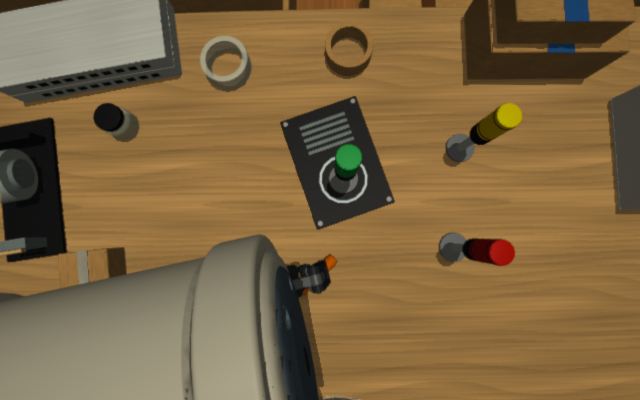

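The green light stands upright in the ring. Its cap is at (308,154) in the scene view and (348,157) in the top view, each within 2 px of prediction. Red and yellow have not moved. Handing in.

```bash
python3 -c "
from rig import r
print(r.sign_off())"
```

```text
the job is handed in; nothing more can be done
None
```

The green light is standing upright inside the collar and released, and I handed the job in at about 14.4 s. I gripped it by the lamp, lifted it 60 mm, carried it to the collar and lowered it until the foot touched the plate (the vertical force went from −3 N to +6 N). I then eased the grip, opened the fingers and moved the arm clear.

My last checks:
- **Position:** after I backed off, the lamp top was within about 2 px of where an upright light at the collar's centre should appear, in both the scene and top views.
- **Other lights:** the red and yellow lights stand at the same pixels as at the start, judged by eye from the pictures.
- **Robot:** the fingers are open, the force reads about zero, and nothing is in contact.
- **Disagreement:** foot centres measured in the scene camera differed from the other views by 2–8 mm, with radii 3–5 mm too large. I relied on the wrist and top views, whose sizes matched the given ones to about 1 mm (the lamp cap, in the top view, to 1.6 mm).

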